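# Hang the work light, then show the sensor bracket to the inspection camera

## Task

Hang the lantern work light by its strap handle on the hook of the stand and let go of it, so that the inspection place is lit. Then take the sensor bracket, the one with the round collar, out of the rack and hold it up in the air before the inspection camera: collar about 15 cm from the lens and centred on the line of sight, collared side turned squarely to the lens, grip tab on top. Finish while still holding it there quite still; do not tip the light over, and leave the other two brackets, the spray can, the jar and the tape roll where they are.

Things in the scene. Friction and masses are not known exactly. Their poses are not given: they have to be found in the camera images.
- lamp: LED lantern work light upright on the bench, 0.25-0.5 kg: round black base and cap 76 mm across, white diffuser, cap top 96 mm up; above it a rigid black strap arch, open along its x. Origin: underside centre, z up. Arch legs 18 mm wide (x), 5 thick, outer faces 53 mm apart along y, up to 152 mm; opening 43 mm wide, 96 to 154 mm high; strap top 158 mm. Both ways round alike
- lamp_handle (a point): underside of the middle of the lamp's strap, 154 mm above the lamp's underside: the place that rests on the hook
- hook: fixed dark steel hook stand: round foot 110 mm across, 12 high; upright post 16 mm thick, 252 high; from it a level round bar 8 mm thick (axis 240 mm high) runs to the stand's -x, turned up from 112 mm to the tip 126 mm from the post's axis. Origin: foot centre on the bench, z up
- hook_seat (a point): top of the hook's level bar, 70 mm from the post axis (towards -x of the stand), 244 mm above the bench: where the strap should rest. Anywhere on the level bar will do
- hook_tip (a point): highest point of the turned-up tip, 126 mm from the post axis towards -x of the stand, 258 mm above the bench
- rack: fixed aluminium rack 70 x 270 mm, 30 mm high, with three pockets in a row along its y, 85 mm apart; each holds an upright bracket, foot 10 mm above the bench and 20 mm deep in a 10 mm wide pocket. Origin: centre of its underside
- bracket: sensor bracket to show: grey plastic, 8 mm thick (x), 0.06-0.13 kg, upright in one of the three pockets; plate 64 mm wide (y), 78 high; above it a grip tab 34 mm wide, 78 to 112 mm high; a round collar 42 mm across, opening 32, stands 15 mm out of its +x face, centre 48 mm up. Origin: underside centre, x out of the collared face, z up to the tab. In the rack the collar faces away from the robot
- collar (a point): middle of the bracket's collar, on its axis, 48 mm above the bracket's origin and 11 mm before the plate's mid-plane (+x)
- plain_bracket: a bracket of the same outline with a square window and no collar, in another pocket; stays there. Origin and axes as for the sensor bracket
- stud_bracket: a bracket of the same outline with no window but two short studs, in another pocket; stays there. Origin and axes as for the sensor bracket
- cam: inspection camera: grey box head 60 x 44 x 44 mm with a black lens 38 mm across in front, on the stand's fork; tilted 6 to 23 degrees down, stiff. Origin: on the tilt axis, 250 mm above the bench. It looks along its own -x; y level; z the upward side of the picture. A bracket rightly shown has the same orientation as this body
- camstand: fixed stand of the camera beyond the far side of the work: foot 90 x 100 mm, post and fork up to 265 mm high. Origin: post axis on the bench; its -x points the way that the camera looks
- lens (a point): centre of the front of the camera's lens, 60 mm before the cam origin
- view_point (a point): point on the line of sight 150 mm before the lens: the collar's place
- spray_can: upright aluminium spray can 62 mm across, 170 mm high, stays. Origin: centre of underside
- jar: small glass jar 50 mm across, 60 mm high, stays. Origin: centre of underside
- tape_roll: cardboard-coloured tape roll lying flat, 90 mm across, 25 mm high, stays. Origin: centre of underside
Mind the look-alikes: they are no part of the job. Leave any turquoise look-alike of the bracket alone.

How it is judged (in metres and radians):
On the way, in this order (a step that is already met when the one before it is completed fails the run):
1. the work light hangs by its strap from the hook's bar, let go of and calm (contact force between lamp and hook above 1 N and contact force between lamp and the fingers below 0.1 N and x of lamp_handle in the frame of hook between -0.122 and -0.02 m and y of lamp_handle in the frame of hook between -0.02 and 0.02 m and z of lamp_handle in the frame of hook between 0.235 and 0.265 m and angle between lamp's own z axis and vertical below 0.3 rad and linear speed of lamp below 0.06 m/s), for 0.2 s.
2. the sensor bracket is gripped and lifted clear of the rack (height (world z) of bracket above 0.05 m and contact force between bracket and the fingers above 1 N), for 0.2 s.
At the end, for the whole second after the job is handed in: Lamp hangs by its strap on the hook bar, released. Fingers hold the bracket still in the air, touching nothing else: collar within 30 mm of the point 150 mm before the lens, collared side to the lens, square and upright to the picture within 14 degrees, tab on top (contact force between lamp and hook above 1 N and contact force between lamp and the fingers below 0.1 N and x of lamp_handle in the frame of hook between -0.122 and -0.02 m and y of lamp_handle in the frame of hook between -0.02 and 0.02 m and z of lamp_handle in the frame of hook between 0.235 and 0.265 m and angle between lamp's own z axis and vertical below 0.3 rad and distance between collar and view_point below 0.03 m and angle between the x axis of bracket and the x axis of cam, either way round below 0.25 rad and angle between the y axis of bracket and the y axis of cam, either way round below 0.25 rad and x of lens in the frame of bracket above 0.08 m and angle between bracket's own z axis and vertical below 0.9 rad and contact force between bracket and the fingers above 2 N and height (world z) of bracket above 0.08 m and linear speed of bracket below 0.03 m/s and angular speed of bracket below 0.3 rad/s and contact force between bracket and rack below 0.05 N and contact force between bracket and camstand below 0.05 N and contact force between bracket and lamp below 0.05 N); the arm keeps its last pose, push and grip.
It fails at once if another bracket is moved by more than 25 mm (distance of any of plain_bracket, stud_bracket from where it was at the start of the episode above 0.025 m).
It fails at once if the spray can, the jar or the tape roll is moved by more than 40 mm (distance of any of spray_can, jar, tape_roll from where it was at the start of the episode above 0.04 m).
It fails at once if the work light is tipped over (more than 57 degrees) (angle between lamp's own z axis and vertical above 1 rad).
It also fails if it takes over 54 s, if anything falls off the work surface, if the arm or the gripper's body presses on something with over 40 N, if the wrist force passes 120 N, or if a joint passes its speed limit or range.

## Robot

A 6-joint arm with a two-finger parallel gripper is mounted at the origin on the work surface. World frame = base frame: x ahead of the robot, y to its left, z up, the work surface at z = 0. Lengths are in mm, angles in rad, forces in N, time in s.
With the tool pointing down it reaches from about 275 to 1000 mm from the base axis. Payload 8.4 kg.
Tool frame: the origin (TCP) lies between the finger pads; the fingertips stand 17 mm ahead of it and the grasp point (between the pads) lies 2 mm behind it; z points along the fingers, y is the line along which they close (so a half turn about z gives the same grasp; the last joint's range is limited). The gripper opens to 85 mm and grips with 20 to 120 N. Pads are 22 mm wide; open, the fingers measure 114 mm over their backs; the gripper's body (76 mm by 85 mm) begins 54 mm behind the grasp point. The pads swing forward as they close: fully open they stand 13 mm farther back than shut.
Start: joints at [-1.192, 0.353, 1.633, -0, 1.155, -0.002], TCP at [232.288, -580.233, 248.281] pointing down, gripper open.
Joint ranges: [-2.63, 2.63], [-0.92, 2.1], [0.06, 2.66], [-1.3, 4.44], [0, 2.69], [-3.02, 3.02]. Speed limits (rad/s): [2.22, 2.22, 2.79, 3.14, 3.14, 3.14].

## Interface

Orientations are given as [roll, pitch, yaw] about the fixed x, y, z axes, in that order (R = Rz(yaw) Ry(pitch) Rx(roll)).
In Python, from rig import sense, grab_frame, sign_off gives the robot as it stands. The module is installed in compiled form; this text tells all that it offers.
- The arm moves only by the tool send_rows, never from a script. Its argument "moves" is a list that holds one entry, the list of rows, each a list of 7 numbers: the shift along the world's x, y, z in m, then the turn, a rotation vector about the world's x, y, z in rad, then the opening, from -1 (shut) to 1 (fully open). In form: [[[dx, dy, dz, rx, ry, rz, jaw], ...]]. A call has 1 to 10 rows; each row shifts and turns the commanded pose from where the row before left it; what a row does not reach is not made up. A row lasts 1/10 s, in which the tool goes at most 50 mm and 8.59 degrees, less where a joint would pass 70% of its speed; a pose out of reach is approached as far as the arm can. A call with a gripper value outside its range is refused whole. The fingers move at their own pace and stop on an object; "grip_force" is the grip in N (left out, the last holds). Time passes only in rows, so rows that do not move let the fingers close. It gives the time, the measured TCP pose, the force, the opening and the grip force at its end, in the units of the state.
- sense(): the state, without advancing time (a new reading comes with each control period).
- grab_frame(name): name is "scene" or "side" or "wrist"; returns a dict with "img" (420x560x3 uint8, red, green, blue), "mtx" (3x3 intrinsics, pixels), "dist" ([k1, k2, p1, p2, k3] as OpenCV has them; the pictures are not rectified), "rvec" (rotation vector, rad) and "tvec" (3), from world to camera coordinates, as OpenCV has them; the wrist camera has in their place "T_tool_cam" (4x4, takes a point from camera to tool coordinates, whose origin is the TCP and whose axes are the flange's). Camera axes: x right, y down, z forward; pixel columns grow to the right and rows downward; lengths in mm; the calibration is good to about 2 mm. A picture is of the moment at which its call begins: read the wrist's pose just before it. There is no depth.
- sign_off(): hands the job in; it is judged then, once.
The state is a dict: "clock": time; "qpos": joint angles; "qvel": joint speeds; "joint_efforts": joint torques, N m; "eef_pos": TCP position; "tcp_rot": TCP orientation; "contact_force": force on the tool from outside, world axes, zero at the start; "wrist_torque": the same for the moment, N m; "opening": opening from 0.0 (shut) to 1.0 (fully open); "grasp_force": force on a finger pad.
Only numpy, scipy, OpenCV 4.12 (cv2) and the standard library are available. Lean on these libraries where they do the work, as an engineer would, in place of code of your own. Each camera call takes 0.05 s, during which the arm holds its last target. There are 200 camera calls.

## Working session

There is one attempt and no reset: what is moved stays moved. The work goes in short steps, Python scripts to look and compute and a tool call to move; the robot and the scene stay as the last step left them, time stands still between calls to the robot, and variables do not carry over. Pictures are saved under pics/ and viewed, at most 10 in all, crops included, and the job is handed in when it is done.

Besides the shell and the picture viewer there is one more tool, called after ">>>" as name(argument=value, ...) on one line, values as JSON. send_rows: Moves the arm, as the interface text tells. Its arguments: {"type":"object","properties":{"moves":{"type":"array"},"grip_force":{"type":"number"}},"required":["moves"]}

```bash
mkdir -p pics
cat > h.py <<'E'
import numpy as np, cv2, pickle
from rig import sense, grab_frame, sign_off
from scipy.spatial.transform import Rotation as Ro
def snap(n,f):
    s=sense(); d=grab_frame(n)
    if 'T_tool_cam' in d:
        T=np.eye(4);T[:3,:3]=Ro.from_euler('xyz',s['tcp_rot']).as_matrix();T[:3,3]=s['eef_pos']
        W=np.linalg.inv(T@np.array(d['T_tool_cam'])); d['rvec']=cv2.Rodrigues(W[:3,:3])[0];d['tvec']=W[:3,3]
    cv2.imwrite(f'pics/{f}.png',d['img'][:,:,::-1]); pickle.dump(d,open(f'{f}.pkl','wb')); return d
def load(f): return pickle.load(open(f'{f}.pkl','rb'))
def ray(d,uv):
    R=cv2.Rodrigues(np.array(d['rvec'],float))[0];t=np.array(d['tvec'],float).ravel()
    p=cv2.undistortPoints(np.array(uv,float).reshape(-1,1,2),np.array(d['mtx'],float),np.array(d['dist'],float)).reshape(-1,2)
    v=np.c_[p,np.ones(len(p))]@R
    return -R.T@t, v/np.linalg.norm(v,axis=1)[:,None]
def plane(d,uv,z):
    c,v=ray(d,uv); return c+v*((z-c[2])/v[:,2])[:,None]
def tri(d1,a,d2,b):
    c1,v1=ray(d1,a);c2,v2=ray(d2,b);v1=v1[0];v2=v2[0]
    s=np.linalg.lstsq(np.c_[v1,-v2],c2-c1,rcond=None)[0]
    p,q=c1+s[0]*v1,c2+s[1]*v2
    return (p+q)/2,np.linalg.norm(p-q)
def proj(d,P): return cv2.projectPoints(np.array(P,float).reshape(-1,1,3),np.array(d['rvec'],float),np.array(d['tvec'],float),np.array(d['mtx'],float),np.array(d['dist'],float))[0].reshape(-1,2)
E
python3 -c "
from h import *
a=snap('scene','sc0');b=snap('side','si0');
for d in (a,b): print(ray(d,[[280,210]]))
print(sense())"
```

```text
(array([ 874.23969687, -504.21521263, 1165.05245076]), array([[-0.25490069,  0.43853915, -0.86180569]]))
(array([466.03864834, 847.15389349, 996.27142096]), array([[ 0.05822178, -0.71184944, -0.69991471]]))
{'clock': 0.1, 'qpos': array([-1.19241619e+00,  3.53604897e-01,  1.63404595e+00,  3.32543021e-05,
        1.15519152e+00, -2.37804214e-03]), 'qvel': array([-0.00030122, -0.00223858, -0.002777  ,  0.00068244, -0.00092024,
        0.00016626]), 'joint_efforts': array([-1.86500860e-03, -6.06358767e+01, -3.42824864e+01, -1.34959678e-04,
        4.12564783e-03,  5.70020431e-08]), 'eef_pos': array([ 232.14068772, -579.86205654,  247.62640274]), 'tcp_rot': array([-3.14034302e+00, -3.33784212e-05,  3.80744717e-01]), 'contact_force': array([-0.93678947, -0.52253555, -0.5295243 ]), 'wrist_torque': array([-0.01810279, -0.01614419,  0.02333842]), 'grasp_force': 0.0, 'opening': 0.9996198266782252}
```

View pics/sc0.png

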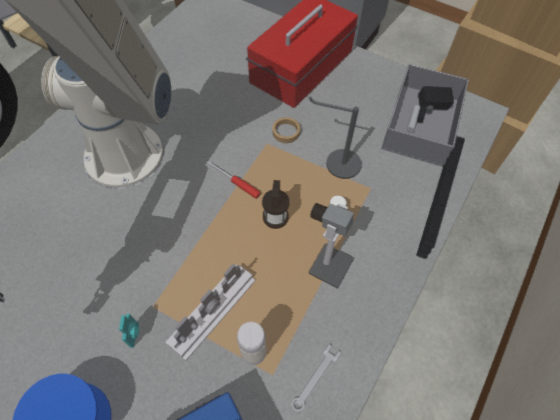

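View pics/si0.png

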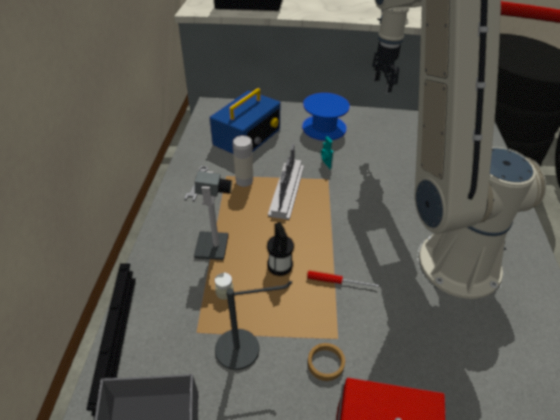

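The scene view shows the lamp at about (276,208), the hook foot at (345,163) with its tip at (311,100), and the camera at (335,217) with its lens at (318,213). The rack runs (175,345)–(245,275) with three brackets at about (186,327), (210,300) and (233,275). The turquoise decoy is at (129,330), the can at (251,340), the jar at (339,203) and the tape at (287,129). The side view shows the same things. Next I enlarge these areas.

```bash
python3 -c "
from h import *
a=cv2.imread('pics/sc0.png');b=cv2.imread('pics/si0.png')
def c(i,x,y,w,h): return cv2.resize(i[y:y+h,x:x+w],(400,300),interpolation=cv2.INTER_CUBIC)
t=np.vstack([np.hstack([c(a,160,255,120,90)*1,c(a,240,160,120,90)]),np.hstack([c(b,250,140,80,60),c(b,190,150,120,90)])])
t=np.clip(t*1.5,0,255).astype('uint8')
cv2.imwrite('pics/c1.png',t)"
```

```text
(no output)
```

View pics/c1.png

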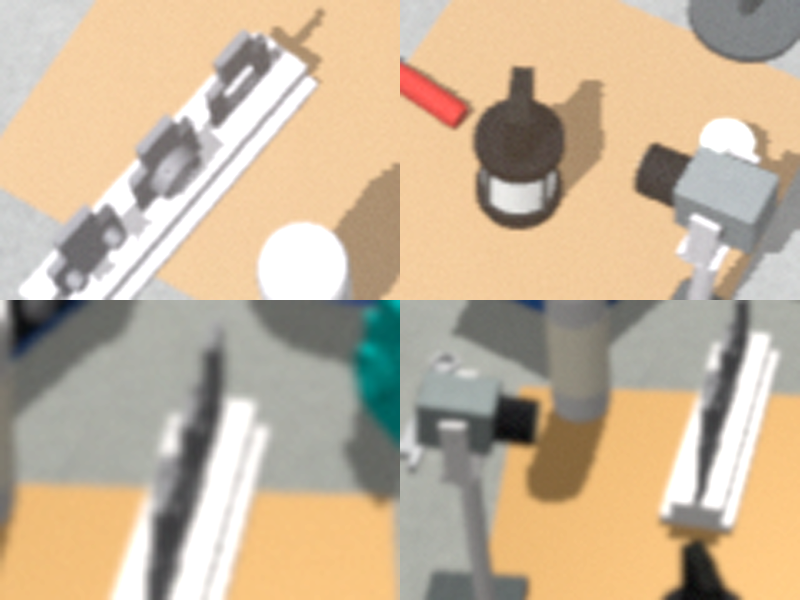

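The middle pocket, with its collar at scene (210,305), holds the sensor bracket because it has the round ring. The far-right one at (233,275) has the square window and the lower-left one at (186,327) has two studs, so both of those stay. The turquoise one at (129,330) is a decoy.

```bash
python3 -c "
from h import *
a=load('sc0');b=load('si0');np.set_printoptions(precision=1,suppress=True)
print('cap',plane(a,[[275.7,202]],96))
print('lampbase',plane(a,[[275.7,214]],4), 'side cap',plane(b,[[281,246]],96))
print('foot',plane(a,[[344,163]],12),plane(b,[[237,349]],12))
print('posttop',plane(a,[[356,108]],252),plane(b,[[232,291]],252)); print('tip',plane(a,[[311,99]],258),plane(b,[[290,283]],258))
print('lens',tri(a,[[315,212.5]],b,[[230.5,186.3]]))
print('camfoot',plane(a,[[331,267]],6),plane(b,[[211,246]],6))
print('collar',plane(a,[[210.4,305.4]],58))
for n,d in (('sc',a),('si',b)):
  h=cv2.cvtColor(d['img'],cv2.COLOR_RGB2HSV)
  m=((h[:,:,1]<40)&(h[:,:,2]>150)).astype('uint8')
  for i,(x,y,w,hh,ar) in enumerate(cv2.connectedComponentsWithStats(m)[2]):
    if 150<ar<20000: print(n,x,y,w,hh,ar)
"
```

```text
cap [[534.9  55.1  96. ]]
lampbase [[527.3  68.4   4. ]] side cap [[524.9  69.7  96. ]]
foot [[612.6 331.1  12. ]] [[605.5 340.9  12. ]]
posttop [[610.6 334.1 252. ]] [[602.7 336.7 252. ]]
tip [[496.3 293.5 258. ]] [[486.3 307.8 258. ]]
lens (array([669.3,   4. , 238.4]), np.float64(7.015102896700435))
camfoot [[743.7   5.8   6. ]] [[737.9  15.4   6. ]]
collar [[ 544.3 -268.4   58. ]]
sc 442 0 34 10 154
sc 47 57 39 43 531
sc 511 96 49 80 1658
sc 83 150 78 36 952
sc 165 271 87 85 774
sc 183 278 72 82 429
sc 372 291 103 129 7272
sc 237 322 27 28 599
sc 291 345 49 67 517
si 176 0 38 17 531
si 277 0 104 25 2157
si 406 7 16 21 273
si 281 160 22 58 500
si 269 180 11 34 154
si 420 236 14 39 268
si 215 273 17 14 163
```

>>> send_rows(moves=[[[0.022,0.031,0.018,0,0,0,1],[0.022,0.031,0.018,0,0,0,1],[0.022,0.031,0.018,0,0,0,1],[0.022,0.031,0.018,0,0,0,1],[0.022,0.031,0.018,0,0,0,1],[0.022,0.031,0.018,0,0,0,1],[0.022,0.031,0.018,0,0,0,1],[0.022,0.031,0.018,0,0,0,1],[0.022,0.031,0.018,0,0,0,1],[0.022,0.031,0.018,0,0,0,1]]])

```text
clock: 1.1
eef_pos: [452.8, -268.7, 428.8]
tcp_rot: [-3.141, 0.0, 0.381]
contact_force: [1.3, 0.1, 0.1]
opening: 0.999
grasp_force: 0.0
```

```bash
python3 -c "
from h import *
np.set_printoptions(precision=3,suppress=True)
d=snap('wrist','w0');print(d['T_tool_cam']);print(sense()['eef_pos'],sense()['tcp_rot']); print(proj(d,[[544,-268,58],[530,62,150]]))
"
```

```text
[[  -0.001   -0.957   -0.289   73.796]
 [   1.      -0.001   -0.001    1.294]
 [   0.001   -0.289    0.957 -126.174]
 [   0.       0.       0.       1.   ]]
[ 456.186 -265.418  431.927] [ 3.141 -0.005  0.382]
[[299.183 109.256]
 [ 29.1     3.322]]
```

View pics/w0.png

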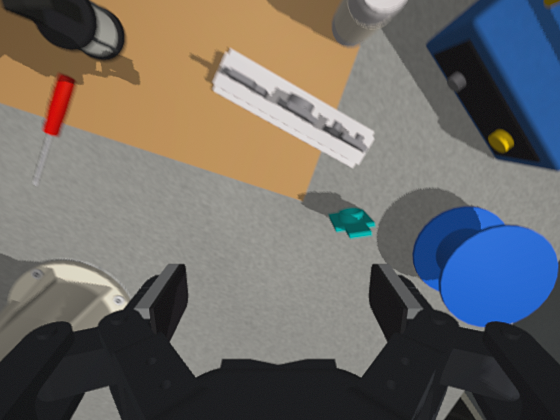

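The wrist view shows the rack with corners at about (231,50), (374,131), (357,166) and (214,88). Its middle bracket, with the ring, is at (298,105). The lamp is at (75,25), top left.

```bash
python3 -c "
from h import *
np.set_printoptions(precision=2,suppress=True)
d=load('w0');h=cv2.cvtColor(d['img'],cv2.COLOR_RGB2HSV)
m=((h[:,:,1]<35)&(h[:,:,2]>165)).astype('uint8');m[:, :190]=0;m[180:]=0;m[:45]=0;m[:,385:]=0
m[:100,330:]=0
c=max(cv2.findContours(m,0,1)[0],key=cv2.contourArea)
q=cv2.boxPoints(cv2.minAreaRect(c));P=plane(d,q,30);print(q,P,P.mean(0))
for i in range(4):
  v=P[(i+1)%4]-P[i];print(np.linalg.norm(v),np.degrees(np.arctan2(v[1],v[0])))
"
```

```text
[[207.47  89.54]
 [217.6   70.89]
 [366.33 151.72]
 [356.19 170.37]] [[ 518.56 -123.22   30.  ]
 [ 550.16 -129.55   30.  ]
 [ 524.64 -400.11   30.  ]
 [ 490.13 -398.17   30.  ]] [ 520.87 -262.76   30.  ]
32.2366800049984 -11.331684707610265
271.7531866839667 -95.38839404366931
34.56812707835966 176.79469537161114
276.4190253050519 84.0976237056193
```

>>> send_rows(moves=[[[0.0,0.035,0,0,0,0,1],[0.0,0.035,0,0,0,0,1],[0.0,0.035,0,0,0,0,1],[0.0,0.035,0,0,0,0,1],[0.0,0.035,0,0,0,0,1],[0.0,0.035,0,0,0,0,1],[0.0,0.035,0,0,0,0,1],[0.0,0.035,0,0,0,0,1],[0,0,0,0,0,0,1]]])

```text
clock: 2.05
eef_pos: [451.9, 12.9, 428.0]
tcp_rot: [-3.14, -0.0, 0.384]
contact_force: [0.7, 0.0, -0.6]
opening: 1.0
grasp_force: 0.0
```

```bash
python3 -c "
from h import *
np.set_printoptions(precision=3,suppress=True)
d=snap('wrist','w1');print(sense()['eef_pos'],sense()['tcp_rot']); print(proj(d,[[530,62,150],[608,336,252],[490,300,258],[669,4,238]]))
"
```

```text
[452.038  11.287 428.037] [-3.141  0.     0.384]
[[ 264.264  102.591]
 [ -53.629 -160.872]
 [ -23.875   29.368]
 [ 382.005  -36.115]]
```

View pics/w1.png

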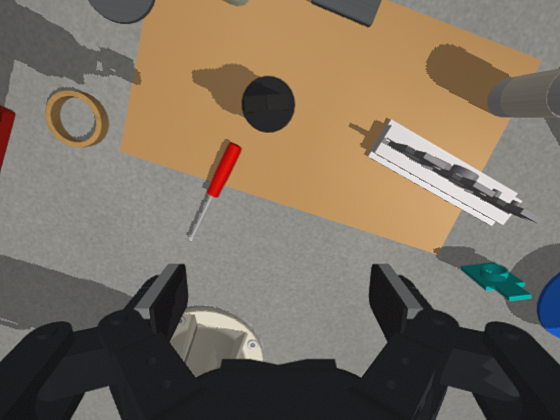

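The wrist view shows the lamp cap at (268,104) with a dark strap across it, the rack at right and the tape at (76,118). I enlarge the lamp with stretched contrast.

```bash
python3 -c "
from h import *
np.set_printoptions(precision=2,suppress=True)
d=load('w0');P=plane(d,[[231,50],[374,131],[357,166],[214,88]],30);print(P,P.mean(0))
d=load('w1');i=d['img'][:,:,::-1]
h=cv2.cvtColor(d['img'],cv2.COLOR_RGB2HSV)
m=(h[:,:,2]<75).astype('uint8');m[:60]=0;m[150:]=0;m[:,:235]=0;m[:,300:]=0
c=max(cv2.findContours(m,0,1)[0],key=cv2.contourArea);e=cv2.minEnclosingCircle(c);print(e,plane(d,[e[0]],96))
t=cv2.resize(i[65:140,228:303],(600,600),interpolation=cv2.INTER_CUBIC)
cv2.imwrite('pics/c2.png',np.clip(t.astype(float)*4,0,255).astype('uint8'))
"
```

```text
[[ 585.5  -139.33   30.  ]
 [ 559.4  -396.7    30.  ]
 [ 497.34 -396.17   30.  ]
 [ 524.56 -132.09   30.  ]] [ 541.7  -266.07   30.  ]
((267.2272644042969, 103.68181610107422), 27.92155647277832) [[531.43  60.68  96.  ]]
```

View pics/c2.png

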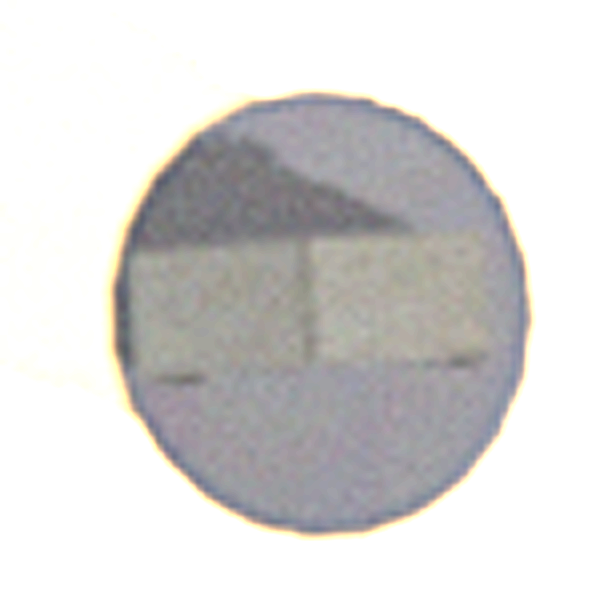

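>>> send_rows(moves=[[[0,0.033,0.01,0,0,0,1],[0.0,0.033,0.01,0,0,0,1],[0.0,0.033,0.01,0,0,0,1],[0.0,0.033,0.01,0,0,0,1],[0.0,0.033,0.01,0,0,0,1],[0.0,0.033,0.01,0,0,0,1],[0.0,0.033,0.01,0,0,0,1],[0.0,0.0,0.01,0,0,0,1],[0,0,0,0,0,0,1]]])

```text
clock: 3.0
eef_pos: [452.9, 240.5, 509.1]
tcp_rot: [3.141, -0.001, 0.381]
contact_force: [0.3, -0.1, -0.7]
opening: 1.002
grasp_force: 0.0
```

```bash
python3 -c "
from h import *
np.set_printoptions(precision=3,suppress=True)
d=snap('wrist','w2');print(sense()['eef_pos'],sense()['tcp_rot']); print(proj(d,[[608,336,252],[490,300,258]]))
d=load('w1');q=np.array([[130,248],[487,232],[487,355],[130,370]])/8+[228,65]
P=plane(d,q,155);print(P,P.mean(0))
for i in range(4):
  v=P[(i+1)%4]-P[i];print(np.linalg.norm(v),np.arctan2(v[1],v[0]))
"
```

```text
[452.746 239.876 508.396] [ 3.141 -0.     0.38 ]
[[248.185  14.773]
 [241.947 132.504]]
[[527.813  86.898 155.   ]
 [550.122  37.67  155.   ]
 [533.868  30.915 155.   ]
 [511.347  80.875 155.   ]] [530.787  59.09  155.   ]
54.04691304820264 -1.1453031880706919
17.60240135238267 -2.7477036231941425
54.802114954748795 1.9942892501925407
17.53310070983514 0.35063282319357447
```

View pics/w2.png

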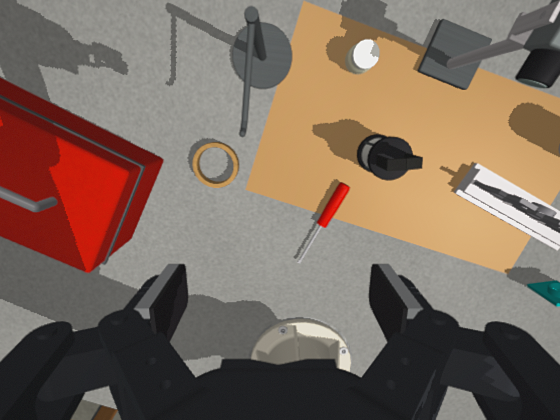

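The wrist view shows the hook with its post top at (252,13) and bar tip at (243,133), and the lamp at (388,157). The strap measured 54 x 17.5 mm, which matches.

```bash
python3 -c "
from h import *
np.set_printoptions(precision=3,suppress=True)
d=load('w2');p=plane(d,[[252,13]],252)[0];t=plane(d,[[243,133]],256)[0];v=p-t
print(p,t,np.hypot(*v[:2]),np.arctan2(v[1],v[0]))
e=plane(d,[[245,120],[250,30]],240);v=e[1]-e[0];print(e,np.arctan2(v[1],v[0]))
print(plane(d,[[262,55]],12))
"
```

```text
[611.097 332.748 252.   ] [489.76  298.819 256.   ] 125.99143210593921 0.2726606437440668
[[503.848 303.151 240.   ]
 [597.431 331.127 240.   ]] 0.29048828649152747
[[611.577 334.105  12.   ]]
```

>>> send_rows(moves=[[[0.01,-0.0225,-0.031,0,0,0.0055,1],[0.01,-0.0225,-0.031,0,0,0.0055,1],[0.01,-0.0225,-0.031,0,0,0.0055,1],[0.01,-0.0225,-0.031,0,0,0.0055,1],[0.01,-0.0225,-0.031,0,0,0.0055,1],[0.01,-0.0225,-0.031,0,0,0.0055,1],[0.01,-0.0225,-0.031,0,0,0.0055,1],[0.01,-0.0225,-0.031,0,0,0.0055,1],[0,0,0,0,0,0,1]]])

```text
clock: 3.95
eef_pos: [530.1, 56.7, 255.9]
tcp_rot: [-3.14, 0.007, 0.421]
contact_force: [0.0, 0.3, -0.1]
opening: 1.003
grasp_force: 0.0
```

>>> send_rows(moves=[[[0,0.001,-0.03,0,0,0,1],[0,0,-0.03,0,0,0,1],[0,0,-0.03,0,0,0,1],[0,0,-0.02,0,0,0,1],[0,0,-0.01,0,0,0,1],[0,0,0,0,0,0,1]]])

```text
clock: 4.55
eef_pos: [531.6, 61.4, 139.8]
tcp_rot: [-3.141, 0.002, 0.424]
contact_force: [-0.1, 0.7, 0.1]
opening: 1.005
grasp_force: 0.0
```

```bash
python3 -c "
from h import *
np.set_printoptions(precision=3,suppress=True)
s=sense();print(s['eef_pos'],s['tcp_rot'],s['contact_force'])
d=snap('wrist','w3')
"
```

```text
[531.603  61.381 139.826] [-3.141  0.002  0.424] [-0.061  0.73   0.059]
```

View pics/w3.png

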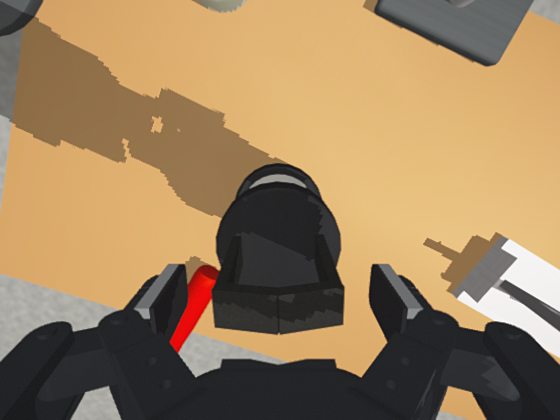

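The strap at (213–344, 290–330) is centred between the fingers (186 and 371). I close.

>>> send_rows(moves=[[[0,0,-0.003,0,0,0,-1],[0,0,0,0,0,0,-1],[0,0,0,0,0,0,-1],[0,0,0,0,0,0,-1],[0,0,0,0,0,0,-1],[0,0,0,0,0,0,-1]]], grip_force=50)

```text
clock: 5.2
eef_pos: [532.8, 61.9, 138.4]
tcp_rot: [3.141, -0.001, 0.425]
contact_force: [-0.9, -0.9, 6.9]
opening: 0.614
grasp_force: 52.7
```

>>> send_rows(moves=[[[0,0,0.02,0,0,0,-1],[0,0,0.03,0,0,0,-1],[0,0,0.03,0,0,0,-1],[0,0,0.03,0,0,0,-1],[0,0,0.008,0,0,0,-1],[0,0,0,0,0,0,-1]]])

```text
clock: 5.8
eef_pos: [532.7, 61.8, 256.1]
tcp_rot: [3.141, -0.002, 0.425]
contact_force: [-0.3, -0.4, -4.3]
opening: 0.609
grasp_force: 54.1
```

>>> send_rows(moves=[[[-0.01,0.025,0,0,0,-0.0167,-1],[-0.01,0.025,0,0,0,-0.0167,-1],[-0.01,0.025,0,0,0,-0.0167,-1],[-0.01,0.025,0,0,0,-0.0167,-1],[-0.01,0.025,0,0,0,-0.0167,-1],[-0.01,0.025,0,0,0,-0.0167,-1],[-0.01,0.025,0,0,0,-0.0167,-1],[-0.01,0.025,0,0,0,-0.0167,-1],[-0.01,0.024,0,0,0,-0.0167,-1],[0,0,0,0,0,0,-1]]])

```text
clock: 6.8
eef_pos: [440.4, 287.5, 253.1]
tcp_rot: [-3.141, 0.003, 0.276]
contact_force: [-0.1, -0.1, -4.1]
opening: 0.611
grasp_force: 54.9
```

```bash
python3 -c "
from h import *
np.set_printoptions(precision=3,suppress=True)
s=sense();print(s['eef_pos'],s['tcp_rot'],s['contact_force'],s['wrist_torque'])
a=snap('scene','sc1');b=snap('wrist','w4')
i=cv2.imread('pics/sc1.png')[60:210,210:410];cv2.imwrite('pics/c3.png',cv2.resize(np.hstack([cv2.resize(i,(400,300),interpolation=cv2.INTER_CUBIC),cv2.resize(cv2.imread('pics/w4.png'),(400,300))]),(800,300)))
"
```

```text
[440.359 287.53  253.056] [-3.141  0.003  0.276] [-0.137 -0.138 -4.15 ] [-0.062 -0.077 -0.081]
```

View pics/c3.png

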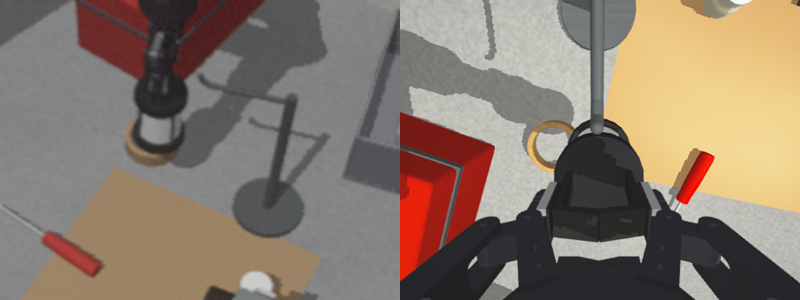

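The hook bar (598, 0–130 in the right tile) lines up with the lamp arch, whose middle is at 601. I slide along the bar and then lower.

>>> send_rows(moves=[[[0.0168,0.0045,0.002,0,0,0,-1],[0.0168,0.0045,0,0,0,0,-1],[0.0168,0.0045,0,0,0,0,-1],[0.0168,0.0045,0,0,0,0,-1],[0.0168,0.0045,0,0,0,0,-1],[0.0168,0.0045,0,0,0,0,-1],[0,0,0,0,0,0,-1]]])

```text
clock: 7.6
eef_pos: [545.0, 311.8, 255.9]
tcp_rot: [3.141, 0.0, 0.273]
contact_force: [0.1, -0.4, -3.8]
opening: 0.615
grasp_force: 54.4
```

>>> send_rows(moves=[[[0,0,-0.008,0,0,0,-1],[0,0,-0.008,0,0,0,-1],[0,0,-0.004,0,0,0,-1],[0,0,0,0,0,0,-1]]])

```text
clock: 8.0
eef_pos: [542.1, 312.3, 236.1]
tcp_rot: [3.141, 0.002, 0.275]
contact_force: [-0.1, 0.1, -3.2]
opening: 0.616
grasp_force: 54.4
```

>>> send_rows(moves=[[[0,0,-0.004,0,0,0,-1],[0,0,-0.003,0,0,0,-1],[0,0,0,0,0,0,-1]]])

```text
clock: 8.3
eef_pos: [542.8, 312.7, 229.9]
tcp_rot: [3.141, 0.0, 0.275]
contact_force: [-0.2, -0.3, -3.6]
opening: 0.611
grasp_force: 54.5
```

>>> send_rows(moves=[[[0,0,-0.002,0,0,0,-1],[0,0,-0.002,0,0,0,-1],[0,0,0,0,0,0,-1]]])

```text
clock: 8.6
eef_pos: [543.4, 313.0, 228.8]
tcp_rot: [-3.141, -0.002, 0.275]
contact_force: [-6.6, -3.9, 14.0]
opening: 0.615
grasp_force: 56.3
```

>>> send_rows(moves=[[[0,0,0.001,0,0,0,-1],[0,0,0,0,0,0,0.4],[0,0,0,0,0,0,1],[0,0,0,0,0,0,1],[0,0,0,0,0,0,1],[0,0,0,0,0,0,1],[0,0,0,0,0,0,1]]])

```text
clock: 9.3
eef_pos: [543.1, 312.8, 227.2]
tcp_rot: [3.142, 0.0, 0.274]
contact_force: [0.5, 0.6, 0.2]
opening: 1.007
grasp_force: 0.0
```

```bash
python3 -c "
from h import *
np.set_printoptions(precision=3,suppress=True)
s=sense();print(s['eef_pos'],s['tcp_rot'],s['contact_force'],s['wrist_torque'])
a=snap('scene','sc2');b=snap('wrist','w5')
i=cv2.imread('pics/sc2.png')[60:210,260:460];cv2.imwrite('pics/c4.png',np.hstack([cv2.resize(i,(400,300),interpolation=cv2.INTER_CUBIC),cv2.resize(cv2.imread('pics/w5.png'),(400,300))]))
"
```

```text
[543.092 312.754 227.18 ] [3.142 0.    0.274] [0.54  0.613 0.187] [ 0.064  0.019 -0.003]
```

View pics/c4.png

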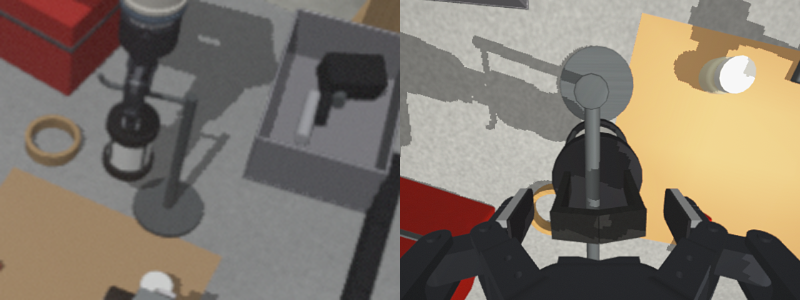

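The strap rests on the hook bar (right tile: bar at x=595, strap at 550–645) and the fingers are clear. All ten picture views are used, so I work numerically from here. I retract, then tilt the wrist camera toward the inspection camera.

>>> send_rows(moves=[[[0,0,0.01,0,0,0,1],[0,0,0.02,0,0,0,1],[0,0,0.03,0,0,0,1],[0,0,0.03,0,0,0,1],[0,0,0.03,0,0,0,1],[0,-0.03,0.01,0,0,-0.034,1],[0,-0.04,0,0,0,-0.034,1],[0,-0.04,0,0,0,-0.034,1],[0,-0.04,0,0,0,-0.034,1],[0,-0.04,0,0,0,-0.034,1]]])

```text
clock: 10.4
eef_pos: [542.9, 121.3, 358.3]
tcp_rot: [-3.142, -0.001, 0.103]
contact_force: [0.8, 0.4, 0.3]
opening: 0.998
grasp_force: 0.0
```

>>> send_rows(moves=[[[0,-0.03,0,0,0,-0.034,1],[0,-0.03,0,0,0,-0.034,1],[0,-0.03,0,0,0,-0.034,1],[0,0,0,0,-0.14,0,1],[0,0,0,0,-0.14,0,1],[0,0,0,0,-0.14,0,1],[0,0,0,0,-0.14,0,1],[0,0,0,0,-0.14,0,1],[0,0,0,0,-0.14,0,1],[0,0,0,0,-0.14,0,1]]])

```text
clock: 11.4
eef_pos: [542.3, 23.3, 357.2]
tcp_rot: [3.114, -0.882, -0.001]
contact_force: [0.4, -1.8, -1.1]
opening: 1.001
grasp_force: 0.0
```

```bash
cat >> h.py <<'E'
def show(f,x0,y0,x1,y1,st=4):  # coarse brightness map of a region, as text
    g=cv2.cvtColor(load(f)['img'],cv2.COLOR_RGB2GRAY)[y0:y1,x0:x1]
    g=g[:g.shape[0]//st*st,:g.shape[1]//st*st].reshape(g.shape[0]//st,st,-1,st).mean((1,3))
    for j,r in enumerate(g): print(f'{y0+j*st:4d}',''.join('@%#*+=-:. '[min(9,int(v/18))] for v in r))
E
python3 -c "
from h import *
np.set_printoptions(precision=3,suppress=True)
s=sense();print(s['eef_pos'],s['tcp_rot'])
d=snap('wrist','k0');snap('side','si3')
print(proj(d,[[669,4,238],[735,10,250],[740,10,0]]))
show('k0',120,60,460,300,5)
"
```

```text
[542.313  23.308 357.168] [ 3.114 -0.882 -0.001]
[[291.108 206.172]
 [283.366 150.211]
 [278.814 249.312]]
  60 ::::::::::::::::::::::::::::::::::::::::::::::::::::::::::::::::::::
  65 ::::::::::::::::::::::::::::::::::::::::::::::::::::::::::::::::::::
  70 ::::::::::::::::::::::::::::::::::::::::::::::::::::::::::::::::::::
  75 ::::::::::::::::::::::::::::::::::::::::::::::::::::::::::::::::::::
  80 ::::::::::::::::::::::::::::::::::::::::::::::::::::::::::::::::::::
  85 ::::::::::::::::::::::::::::::::::::::::::::::::::::::::::::::::::::
  90 ::::::::::::::::::::::::::::::::::::::::::::::::::::::::::::::::::::
  95 ::::::::::::::::::::::::::::::::::::::::::::::::::::::::::::::::::::
 100 ::::::::::::::::::::::::::::::::::::::::::::::::::::::::::::::::::::
 105 ::::::::::::::::::::::::::::::::::::::::::::::::::::::::::::::::::::
 110 ::::::::::::::::::::::::::::::::::::::::::::::::::::::::::::::::::::
 115 ::::::::::::::::::::::::::::::::::::::::::::::::::::::::::::::::::::
 120 :::::::::::::::::::::::::::::::::::..:::::::::::::::::::::::::::::::
 125 :::::::::::::-::::::::::::
[... 1852 characters left out ...]
***=--====.............. .........    .:
 255 ......:-===--------::::---=+++++======. ..... . .. :-=========------
 260        --:  :--:         :============.           :=--=============-
 265        .   =%..          :======++++++:.          *#. :=============
 270        .  :#%            .-==----::::...          #%+  -============
 275      .+= .*%%                   ........         .#%%- .*+==========
 280     .*+  +#%%- .                .........        .%%%#. -#+=========
 285    .+*. -#%%%= .                .........        .%%%%+  =#=---=====
 290    =#: .#%%%%+:.               ..........        :%%%%%- .+*.  .....
 295   -#-  +#%%%%*.              ............        :%%%%%#. .**.
```

```bash
python3 -c "
from h import *
show('k0',256,150,326,224,1)
"
```

```text
150      :::-==-::.....................................:::-==:      .:::::
 151      .:::-=-::......................................::----.    .:.....
 152      .:::-=-::......................................::-----:::::......
 153    .:-::-==-::......................................::---===---:......
 154 :------:--=-::......................................::---==----:......
 155 -----::::-=-::......................................::--==-----:......
 156 ---------==-::......................................::-===-----.......
 157 ------=====-::......................................::-===----:.......
 158 ---======++=::......................:................:-===-=--:.......
 159 ---=========-:.......:...............................:-====---:.......
 160 -====-::::==-:......:::..............................:--====--:.......
 161 -==-:.  .:-=-:.......................................::-===--:........
 162 -==-:.  .:-=-:......................:..:.:.::::::::::::-===--:........
 163 -==-:.  .:-=-:....::::::::::::::::::::::::::::::::::::--==---:........
 164 --=-:.  .:-=-:::::::::::::::::::
[... 3822 characters left out ...]
................
 215 ....................:-====---:::......................................
 216 ....................:-====---:::.................................... .
 217 ....................:-====---:::..... ................................
 218 ....................:-====---:::......................................
 219 ....................:-=====--:::......................................
 220 ...  ...............:-====---:::.................................... .
 221 ...   ..............:-====---:::....................   ...............
 222 ...  ...............:-====---:::..::::::::::-----::...................
 223 .........::::.:::::-======---::::--==============-:...................
```

```bash
python3 -c "
from h import *
np.set_printoptions(precision=3,suppress=True)
k=load('k0');a=load('sc0');b=load('si0')
c,v=ray(k,[[289.7,204]]);f=k['mtx'][0][0];print('f',f,'c',c,'v',v, 'elev',np.degrees(np.arcsin(-v[0,2])))
for z in (225,230,235,240): print(z,plane(k,[[289.7,204]],z), np.linalg.norm(plane(k,[[271.3,203]],z)-plane(k,[[308.2,203]],z)))
print(tri(k,[[289.7,204]],a,[[315,212.5]]),tri(k,[[289.7,204]],b,[[230.5,186.3]]))
E=plane(k,[[268,164.8],[308,162.3]],262);w=E[1]-E[0];print('edge',E,np.linalg.norm(w),np.arctan2(w[1],w[0])+np.pi/2)
show('si0',188,165,240,205,1)
"
```

```text
f 309.235687126442 c [492.849  25.754 494.304] v [[ 0.571 -0.065 -0.818]] elev 54.920140075208195
225 [[680.753   4.263 225.   ]] 39.352863900547824
230 [[677.265   4.662 230.   ]] 38.622224910211486
235 [[673.776   5.061 235.   ]] 37.89158591987513
240 [[670.287   5.46  240.   ]] 37.160946929538795
(array([672.383,   5.351, 237.164]), np.float64(0.30852293942759507)) (array([666.305,   6.301, 242.97 ]), np.float64(3.307811022974192))
edge [[703.035  26.838 262.   ]
 [706.074 -13.57  262.   ]] 40.52226513398738 0.0750723830877782
 165 ----------------------------==+++*++**+***+*+++=====
 166 ---------------==-------------==+++++**++****++=====
 167 --------------====--------------==+++++++++*+++=====
 168 ---------------===-:--------------===+++++++++++====
 169 -------------::::--------------------==+++++++++====
 170 -------------::::---:::::-------------==++++++++====
 171 --------------:----::.::::--------------==++++++====
 172 -------------------::.:::-----------------==+++=====
 173 ---------------------:::--------------------========
 174 -------------------------------------
[... 1055 characters left out ...]
*+++
 193 ::...:-=++****++++++++**#####*+==+=++++***++*++++***
 194 ::::::::-===++++++++++***###*+=--------====++*+++*++
 195 ----::.:-----==++++++++******+=----:::----=++*++*++*
 196 ====-:.:------==+++++++++++++=-----:::::--=++***+*+*
 197 ====-::--------=+++++++======-----::::::--=++*****+*
 198 =----::-------==+++++++=====------::::::-=+++++*+++*
 199 -------=------==+++++++=====------:::::--=++**+*+++*
 200 ----====------==+++++++====-------::::--=++**+*+**++
 201 ----===--------=+++++++====-------::::--=++*+*+++**+
 202 --------------==+++++++====------::::::-++*++++*++*+
 203 --------------==+++++++====------::::::-++++***+****
 204 --------------====++++++++=------:::::--++++*++*++++
```

```bash
python3 -c "
from h import *
np.set_printoptions(precision=3,suppress=True)
b=load('si0');k=load('k0');a=load('sc0')
for th in (6,9,12,15,18):
  R=Ro.from_euler('ZY',[0.075,-np.radians(th)]).as_matrix()
  z=250-60*np.sin(np.radians(th)); L=plane(k,[[289.7,204]],z)[0]; o=L+R@[60,0,0]
  p=proj(b,[L,L+R@[12,0,0]]);q=proj(b,[o+R@[-25,22,22],o+R@[25,22,22]])
  t=np.linspace(0,2*np.pi,200);e=proj(k,L+np.c_[0*t,19*np.cos(t),19*np.sin(t)]@R.T)
  s=(p[0]-p[1]);u=(q[0]-q[1]);print(th,L,o,s[1]/s[0],u[1]/u[0],'k box',e.min(0),e.max(0), 'side',p[0],'sc',proj(a,[L])[0])
"
```

```text
6 [667.686   5.758 243.728] [727.189  10.229 250.   ] 0.10201953900278601 0.10145032957517416 k box [270.557 194.064] [308.813 212.922] side [229.53  185.468] sc [313.491 210.054]
9 [669.859   5.509 240.614] [728.954   9.949 250.   ] 0.14142612777312366 0.14099664392101904 k box [270.793 195.099] [308.593 211.984] side [228.802 186.245] sc [314.148 211.239]
12 [672.014   5.263 237.525] [730.538   9.66  250.   ] 0.18106788486261235 0.18077528763069017 k box [271.021 196.131] [308.381 211.053] side [228.084 187.012] sc [314.798 212.409]
15 [674.145   5.019 234.471] [731.938   9.361 250.   ] 0.22115878124666288 0.22100485155953686 k box [271.239 197.158] [308.178 210.132] side [227.377 187.767] sc [315.438 213.562]
18 [676.247   4.778 231.459] [733.15    9.054 250.   ] 0.2619252184056918 0.261916644121141 k box [271.448 198.174] [307.981 209.225] side [226.682 188.509] sc [316.066 214.695]
```

```bash
cat >> h.py <<'E'
def todo(P,R):
    s=sense();r=(R*Ro.from_euler('xyz',s['tcp_rot']).inv()).as_rotvec()
    print('shift',np.round(np.array(P)-s['eef_pos'],1),'rot',np.round(r,3),np.linalg.norm(r).round(3),'at',s['eef_pos'].round(1),s['tcp_rot'].round(3),s['contact_force'].round(1))
E
python3 -c "
from h import *
todo([542,-265,280],Ro.from_euler('xyz',[np.pi,0,1.47]))"
```

```text
shift [  -2.  -287.3  -78.3] rot [-0.62   0.735  1.38 ] 1.682 at [544.   22.3 358.3] [ 3.109e+00 -8.800e-01  1.000e-03] [-0.2  0.5  0.9]
```

>>> send_rows(moves=[[[0,-0.022,-0.004,-0.0477,0.0565,0.1062,1],[0,-0.022,-0.004,-0.0477,0.0565,0.1062,1],[0,-0.022,-0.004,-0.0477,0.0565,0.1062,1],[0,-0.022,-0.004,-0.0477,0.0565,0.1062,1],[0,-0.022,-0.004,-0.0477,0.0565,0.1062,1],[0,-0.022,-0.004,-0.0477,0.0565,0.1062,1],[0,-0.022,-0.004,-0.0477,0.0565,0.1062,1],[0,-0.022,-0.004,-0.0477,0.0565,0.1062,1],[0,-0.022,-0.004,-0.0477,0.0565,0.1062,1],[0,-0.022,-0.004,-0.0477,0.0565,0.1062,1]]])

```text
clock: 12.5
eef_pos: [542.0, -138.3, 324.2]
tcp_rot: [2.907, -0.366, 0.837]
contact_force: [0.5, 0.1, -0.0]
opening: 1.002
grasp_force: 0.0
```

>>> send_rows(moves=[[[0,-0.022,-0.004,-0.0477,0.0565,0.1062,1],[0,-0.022,-0.004,-0.0477,0.0565,0.1062,1],[0,-0.022,-0.004,-0.0477,0.0565,0.1062,1],[0,0,0,0,0,0,1],[0,0,0,0,0,0,1]]])

```text
clock: 13.0
eef_pos: [541.5, -203.2, 310.7]
tcp_rot: [2.97, -0.155, 1.132]
contact_force: [-1.4, 0.1, -0.8]
opening: 1.0
grasp_force: 0.0
```

```bash
python3 -c "
from h import *
np.set_printoptions(precision=1,suppress=True)
todo([542,-265,250],Ro.from_euler('xyz',[np.pi,0,1.47]))
d=snap('wrist','r0');print(proj(d,[[542,-265,122],[542,-265,30],[550,-180,122],[534,-350,122]]))
show('r0',140,60,420,300,4)"
```

```text
shift [  0.5 -61.8 -60.7] rot [-0.1  0.2  0.3] 0.42 at [ 541.5 -203.2  310.7] [ 3.  -0.2  1.1] [-1.4  0.1 -0.8]
[[273.4 267.4]
 [263.2 246.6]
 [243.8 195.3]
 [300.4 333.4]]
  60 ...............................................:::::::::::::::::::::::
  64 ...............................................:::::::::::::::::::::::
  68 ................................................::::::::::::::::::::::
  72 ................................................::::::::::::::::::::::
  76 .................................................:::::::::::::::::::::
  80 ................................................::::::::::::::::::::::
  84 ................................................::::::::::::::::::::::
  88 ................................................::::::::::::::::::::::
  92 ................................................::::::::::::::::::::::
  96 ...............................................::::::::::::::::::::--:
 100 ...............................................::::::::::::::::::::-- 
 104 ...............................................:::::::::::::::::::::= 
 108 ..........
[... 2932 characters left out ...]
::::=+++===-.   
 264 :::...:++*%-.............      -:::    ..:::::::::::::::::%#++++===-. 
 268 ::::.:=++%%+..............     .:..    .:::::::::::::::::-%%*++++=+===
 272 ::::-=++#%%+..............      -::.   .:::::::::::::::::=%%%+++++++++
 276 :.=#*++*%%%*..............      ::::    :::::::::::::::::+%%%#+++%%###
 280 :+%*++*%%%%*...............      ::     :::::::::::::::::+%%%%*++*%%##
 284 =%#+++%%%%%#...............      -+      ::::::::::::::::*%%%%%+++*%%#
 288 %%+++#%%%%%%................      *. :   ::::::::::::::::*%%%%%#+++#%%
 292 %+++*%%%%%%%:...............      **+=   .:::::::::::::::#%%%%%%*+++#%
 296 *+++%%%%%%%%:...............      -*=:    :::::::::::::::#%%%%%%%++++%
```

```bash
python3 -c "
from h import *
todo([542,-310,290],Ro.from_euler('xyz',[np.pi,0,1.47]))"
```

```text
shift [   1.1 -107.   -20.5] rot [-0.103  0.207  0.35 ] 0.419 at [ 540.9 -203.   310.5] [ 2.97  -0.154  1.132] [-0.6 -0.2 -1.2]
```

>>> send_rows(moves=[[[0,-0.02,-0.004,-0.0206,0.0414,0.07,1],[0,-0.02,-0.004,-0.0206,0.0414,0.07,1],[0,-0.02,-0.004,-0.0206,0.0414,0.07,1],[0,-0.02,-0.004,-0.0206,0.0414,0.07,1],[0,-0.027,-0.004,-0.0206,0.0414,0.07,1],[0,0,0,0,0,0,1],[0,0,0,0,0,0,1]]])

```text
clock: 13.75
eef_pos: [540.4, -310.1, 290.1]
tcp_rot: [3.141, 0.001, 1.47]
contact_force: [-0.5, -0.7, 0.2]
opening: 0.998
grasp_force: 0.0
```

```bash
python3 -c "
from h import *
np.set_printoptions(precision=1,suppress=True)
todo([542,-265,250],Ro.from_euler('xyz',[np.pi,0,1.47]))
d=snap('wrist','r1');print(proj(d,[[542,-265,122],[542,-265,30],[550,-180,122],[534,-350,122]]))
show('r1',180,60,380,300,3)"
```

```text
shift [  1.6  45.1 -40.1] rot [0. 0. 0.] 0.002 at [ 540.4 -310.1  290.1] [3.1 0.  1.5] [-0.5 -0.7  0.2]
[[274.  147.6]
 [274.9 140.4]
 [272.8  45.7]
 [275.  233. ]]
  60                              ..:                               -==
  63                              ..:                             . -==
  66                              ..:                               -==
  69                              :::                               -==
  72                              =++                             . -==
  75                              ::-                             . -==
  78                               ..                               -==
  81                               ..                              .-==
  84                               ..                             .:===
  87                               ..                              :===
  90                               ::                              :===
  93                              .**                              :===
  96                              :--                              :===
[... 4124 characters left out ...]
...........................................:=====*%%
 273 %%+==+++**-..............................................-=====*%%
 276 %%*+:=****..............................................:======*%%
 279 %%*+-:=+*=.......:......................................=======#%%
 282 %%*+--=+*:.............................................-=======#%%
 285 %%#*****+..............................................========%%%
 288 %%#*****-.............................................-========%%%
 291 %%#*****............................................:==========%%%
 294 %%%+***=............................................-=========+%%%
 297 %%%--**::---====-::................................-==========*%%%
```

```bash
python3 -c "
from h import *
d=load('r1');g=cv2.cvtColor(d['img'],cv2.COLOR_RGB2GRAY)
for y in range(108,186,2): print(y,' '.join('%3d'%v for v in g[y,266:312]))"
```

```text
108 227 199 150 151 154 154 154 154 154 153 154 152 150 151 150 150 149 150 150 147 148 196 227 225 223 224 223 224 226 225 223 224 225 227 231 212 165 163 165 166 166 165 166 166 165 165
110 226 209 162 145 147 147 146 148 147 147 147 149 149 150 150 150 150 150 150 148 149 197 228 226 224 224 223 225 226 226 223 224 224 228 231 212 165 163 166 166 166 165 165 165 165 165
112 226 228 200 150 148 151 150 147 146 149 151 150 151 150 150 150 149 150 150 149 148 186 225 227 224 224 223 224 226 225 222 224 225 228 232 212 166 163 165 166 165 165 165 164 166 164
114 226 229 191 131 140 146 146 145 145 147 148 150 150 151 150 149 150 150 150 149 147 148 195 227 225 224 224 224 226 225 223 224 225 228 232 212 165 163 164 166 165 166 166 166 165 166
116 226 231 187  96  89  94  95  95  92  89 108 139 151 151 149 149 150 149 149 149 147 147 196 228 225 225 223 225 226 225 223 224 225 228 227 200 165 164 166 166 166 166 166 167 167 166
118 227 231 187  99  91  96  95  95 101 103 112 139 150 150 149 149 150 149 149 149 147 148 196 228 225 224 224 224 227 225 222 224 225 229 226 199 166 164 166 
[... 5531 characters left out ...]
 145 145 144 144 142 143 196 228 226 225 224 225 225 225 225 225 224 221 222 226 228 206 166 164 165 165 166 165 166 166 165 165 166 167
180 229 199 144 141 144 143 144 144 143 144 145 145 145 143 144 145 142 143 196 229 226 224 225 225 225 224 224 225 223 221 223 227 228 206 165 164 166 166 166 166 166 167 166 165 166 166
182 228 199 145 144 148 149 150 150 148 148 147 145 144 144 143 143 141 143 196 228 226 225 224 225 225 224 225 226 223 221 223 227 228 206 165 164 166 166 166 166 166 165 165 166 166 165
184 227 203 142 111  89  72  71  71  70  91 129 151 155 154 152 154 152 146 186 225 226 224 224 224 224 224 224 225 224 221 223 227 228 205 166 165 166 167 167 166 166 167 166 166 165 162
```

```bash
python3 -c "
from h import *
np.set_printoptions(precision=1,suppress=True)
d=load('r1');print(plane(d,[[271.3,151],[271.3,134],[271.3,168],[267.3,151],[275.3,151]],122))
todo([542,-265,112],Ro.from_euler('xyz',[np.pi,0,1.47]))"
```

```text
[[ 539.1 -267.8  122. ]
 [ 540.8 -252.4  122. ]
 [ 537.4 -283.7  122. ]
 [ 535.4 -267.4  122. ]
 [ 542.9 -268.2  122. ]]
shift [   1.8   45.  -178.3] rot [ 0.  0. -0.] 0.002 at [ 540.2 -310.   290.3] [3.1 0.  1.5] [-0.2  0.4 -0.1]
```

```bash
python3 -c "
from h import *
print(plane(load('sc0'),[[251,331]],170),plane(load('si0'),[[243,143]],170))"
```

```text
[[ 686.70262726 -292.1413288   170.        ]] [[ 681.58376363 -284.39558703  170.        ]]
```

>>> send_rows(moves=[[[0,0.0215,-0.02,0,0,0,1],[0,0.021,-0.03,0,0,0,1],[0,0,-0.03,0,0,0,1],[0,0,-0.02,0,0,0,1],[0,0,0,0,0,0,1]]])

```text
clock: 14.3
eef_pos: [538.4, -266.7, 187.9]
tcp_rot: [-3.137, 0.001, 1.471]
contact_force: [0.4, 0.6, 0.3]
opening: 1.003
grasp_force: 0.0
```

>>> send_rows(moves=[[[0.0005,-0.0005,-0.025,0,0,0,1],[0,0,-0.025,0,0,0,1],[0,0,-0.02,0,0,0,1],[0,0,-0.012,0,0,0,1],[0,0,0,0,0,0,1]]])

```text
clock: 14.8
eef_pos: [540.3, -268.9, 107.7]
tcp_rot: [-3.14, 0.003, 1.47]
contact_force: [0.8, -0.3, 0.8]
opening: 1.0
grasp_force: 0.0
```

```bash
python3 -c "
from h import *
todo([539.5,-267.5,107],Ro.from_euler('xyz',[np.pi,0,1.47]))
d=snap('wrist','g0');g=cv2.cvtColor(d['img'],cv2.COLOR_RGB2GRAY)
show('g0',170,200,390,380,3)"
```

```text
shift [-0.8  1.4 -0.7] rot [ 0.003 -0.002 -0.   ] 0.004 at [ 540.3 -268.9  107.7] [-3.14e+00  3.00e-03  1.47e+00] [ 0.8 -0.3  0.8]
 200 :::................             =*+**+::::--.      ......................
 203 ::.................             -+++++======-      ......................
 206 :::.................            -+++++*******=     ......................
 209 :::.................            -+++=-*******+     ......................
 212 :::.................            -++++-********     ......................
 215 :::.................            -++++-+++++++*     ......................
 218 ::..................            -++++-++++++++     ......................
 221 ::..................            -++++-++++++++.    ......................
 224 ::..................            =++++-=+++++++.    ......................
 227 :...................            -++++-=======+.    ......................
 230 ::..................            =****+========.    ......................
 233 ::..................            +****+--======.    ......................
 236 ::..............
[... 3070 characters left out ...]
:-:::::::::-::::.          -++++            :::::---::::--::::::+%%%
 356 %%%*::-::::::::::----.          -++++           .:::---:::-:::::::::=%%%%
 359 %%%%=::::::::::::*%%%%#####*=:  -++++     .=+###%%%%%%#-::::::::::--%%%%%
 362 %%%%%-:::::::::::#%%%%%%%%%%%%%%###*+.-+#%%%%%%%%%%%%%%=:::::::::::#%%%%%
 365 %%%%%#-:::::::::-%%%%%%%%%%%%%%%%%%%%%%%%%%%%%%%%%%%%%%+::::::::::+%%%%%%
 368 %%%%%%+::::::-+*%%%%%%%%%%%%%%%%%%%%%%%%%%%%%%%%%%%%%%%%#+-::::::=%%%%%%%
 371 %%%%%%%=:::=*%%%%%%%%%%%%%%%%%%%%%%%%%%%%%%%%%%%%%%%%%%%%%%#+-::-#%%%%%%%
 374 %%%%%%%%-=#%%%%%%%%%%%%%%%%%%%%%%%%%%%%%%%%%%%%%%%%%%%%%%%%%%%+:*%%%%%%%%
 377 %%%%%%%%%%%%%%%%%%%%%%%%%%%%%%%%%%%%%%%%%%%%%%%%%%%%%%%%%%%%%%%%%%%%%%%%%
```

>>> send_rows(moves=[[[-0.0017,0.0005,0,0,0,0,0.6],[0,0,0,0,0,0,0],[0,0,0,0,0,0,-0.4],[0,0,0,0,0,0,-1],[0,0,0,0,0,0,-1],[0,0,0,0,0,0,-1],[0,0,0,0,0,0,-1],[0,0,0,0,0,0,-1]]], grip_force=50)

```text
clock: 15.65
eef_pos: [539.1, -269.0, 108.3]
tcp_rot: [-3.141, 0.004, 1.471]
contact_force: [-0.4, 0.3, 5.3]
opening: 0.085
grasp_force: 49.5
```

>>> send_rows(moves=[[[0,0,0.01,0,0,0,-1],[0,0,0.015,0,0,0,-1],[0,0,0.02,0,0,0,-1],[0,0,0.03,0,0,0,-1],[0,0,0.03,0,0,0,-1],[0,0,0.03,0,0,0,-1],[0,0,0.03,0,0,0,-1],[0,0,0.03,0,0,0,-1],[0,0,0,0,0,0,-1],[0,0,0,0,0,0,-1]]])

```text
clock: 16.65
eef_pos: [539.1, -269.0, 304.4]
tcp_rot: [3.14, 0.005, 1.471]
contact_force: [-0.2, 0.1, -1.5]
opening: 0.085
grasp_force: 48.9
```

```bash
cat > tgt.py <<'E'
from h import *
Rc=Ro.from_euler('ZY',[0.075,-np.radians(9.5)]); L=np.array([670.2,5.5,240]); V=L-150*Rc.as_matrix()[:,0]
# tool frame in the bracket frame: z down, tool y along +x of the bracket (rack yaw -0.1 -> tool yaw 1.47)
Rb=Ro.from_euler('z',-0.1); G=Rb.inv()*Ro.from_euler('xyz',[np.pi,0,1.47])
P=V+Rc.apply([0,0,98]-np.array([11,0,48]))
todo(P,Rc*G); print(P,V,sense()['opening'])
E
python3 tgt.py
```

```text
shift [-35.5 261.9 -41.6] rot [ 0.003 -0.165  0.174] 0.24 at [ 539.1 -269.   304.4] [3.14  0.005 1.471] [-0.2  0.1 -1.5]
[503.62522994  -7.01658516 262.74161553] [522.673054    -5.58531371 215.24285912] 0.08516309418106367
```

>>> send_rows(moves=[[[-0.0036,0.026,-0.0042,0,-0.0165,0.0174,-1],[-0.0036,0.026,-0.0042,0,-0.0165,0.0174,-1],[-0.0036,0.026,-0.0042,0,-0.0165,0.0174,-1],[-0.0036,0.026,-0.0042,0,-0.0165,0.0174,-1],[-0.0036,0.026,-0.0042,0,-0.0165,0.0174,-1],[-0.0036,0.026,-0.0042,0,-0.0165,0.0174,-1],[-0.0036,0.026,-0.0042,0,-0.0165,0.0174,-1],[-0.0036,0.026,-0.0042,0,-0.0165,0.0174,-1],[-0.0036,0.026,-0.0042,0,-0.0165,0.0174,-1],[-0.0036,0.026,-0.0042,0,-0.0165,0.0174,-1]]])

```text
clock: 17.65
eef_pos: [501.6, -7.9, 259.7]
tcp_rot: [2.979, 0.002, 1.645]
contact_force: [-0.2, -0.2, -1.0]
opening: 0.083
grasp_force: 48.8
```

>>> send_rows(moves=[[[0,0,0,0,0,0,-1],[0,0,0,0,0,0,-1],[0,0,0,0,0,0,-1],[0,0,0,0,0,0,-1],[0,0,0,0,0,0,-1]]])

```text
clock: 18.15
eef_pos: [503.1, -9.6, 261.0]
tcp_rot: [2.978, 0.002, 1.644]
contact_force: [-0.1, -0.6, -1.2]
opening: 0.084
grasp_force: 48.8
```

```bash
python3 tgt.py; python3 -c "
from tgt import *
a=snap('scene','f0');b=snap('side','f1')
np.set_printoptions(precision=1,suppress=True)
c=[[11,0,48],[0,32,0],[0,-32,0],[0,32,78],[0,-32,78]]
for d in (a,b): print(proj(d,V+Rc.apply(np.array(c)-c[0])))
# ring centre, lens tile
show('f0',250,185,340,250,2);show('f1',195,165,320,240,2);show('f0',290,80,370,185,3)
"
```

```text
shift [0.5 2.6 1.8] rot [ 0.002 -0.002  0.001] 0.003 at [503.1  -9.6 261. ] [2.978e+00 2.000e-03 1.644e+00] [-0.1 -0.6 -1.2]
[503.62522994  -7.01658516 262.74161553] [522.673054    -5.58531371 215.24285912] 0.08436443428556895
shift [0.5 2.6 1.8] rot [ 0.002 -0.002  0.001] 0.003 at [503.1  -9.6 261. ] [2.978e+00 2.000e-03 1.644e+00] [-0.1 -0.6 -1.2]
[503.62522994  -7.01658516 262.74161553] [522.673054    -5.58531371 215.24285912] 0.08436443428556895
[[258.7 192.2]
 [264.1 192.8]
 [252.1 211.9]
 [259.  173.7]
 [246.1 193.4]]
[[285.3 194.8]
 [285.8 216.6]
 [286.1 200.2]
 [291.6 195.4]
 [291.7 179.1]]
 185 ==*+++=-::::::::::-=====-===--:::::::::::::::
 187 ++=--=*=::::::::::======:::::::::::::::::::::
 189 ++-:-+*=::::::::::-====-:::::::::::::::::::::
 191 +=-:=++=::::::::::-====-:::::::::::::::::::::
 193 +=--=+=-::::::::::-====::::::::::::::::::::::
 195 +=--++=-::::::::::====-::::::::::::::::::.   
 197 +===++-::::::::::=====::::::::::::::::::.    
 199 +++++=:::::::::::====-::::::::::::::::::     
 201 +++++-::::::::::-===-:::::::::::::::::::     
 203 ++++=:::::::::::=-::::::::::::
[... 4073 characters left out ...]
9 ++++=:-+########*::=**-:::
 122 **++==-+########*==+**::::
 125 +*+==+++########*==+*+---:
 128 =+++++==*######*+==+*=::--
 131 ==++===++-+###*====**=:::-
 134 =+++===*+..::-++===**-::-=
 137 +*+===+#=...:-=*==+**:::==
 140 +======#+...:=**==+*=::==:
 143 ::=====*#+---*#+==+*-:==-:
 146 ::-=====*#####+==+**--=-::
 149 ::=======+++++++*+**==-:::
 152 :-=========:-+*+++***+-:::
 155 :=========-:-+++++***+=:::
 158 -=========::=+++++**+++-::
 161 =========:::=++++**+++++::
 164 ========-:::=+++++++++++::
 167 ========::::=++++++++++=::
 170 ========:::::++++++++++-::
 173 ========-::::-++++++++-:::
 176 ==========:::::-=+++=-::::
 179 =========:::::::::::::::::
 182 ========-:::::::::::::::::
```

>>> send_rows(moves=[[[0.001,0.001,0.001,0,0,0,-1],[0,0,0,0,0,0,-1],[0,0,0,0,0,0,-1],[0,0,0,0,0,0,-1],[0,0,0,0,0,0,-1],[0,0,0,0,0,0,-1],[0,0,0,0,0,0,-1],[0,0,0,0,0,0,-1]]])

```text
clock: 19.05
eef_pos: [503.9, -7.9, 262.0]
tcp_rot: [2.977, 0.002, 1.645]
contact_force: [-0.4, -0.5, -0.4]
opening: 0.085
grasp_force: 48.8
```

```bash
python3 tgt.py && python3 -c "
from rig import sign_off
print(sign_off())"
```

```text
shift [-0.3  0.9  0.8] rot [ 0.002 -0.002  0.   ] 0.003 at [503.9  -7.9 262. ] [2.977e+00 2.000e-03 1.645e+00] [-0.4 -0.5 -0.4]
[503.62522994  -7.01658516 262.74161553] [522.673054    -5.58531371 215.24285912] 0.08510587429295034
the job is handed in; nothing more can be done
None
```

I handed the job in at about 19 s: the lamp hangs on the hook bar, released, and the sensor bracket is held before the inspection camera, with the tool within about 1 mm of my computed pose; `sign_off` gave no verdict, and I estimated the camera's tilt (about 9.5°) from the images.

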